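# Knock a stuck pasta die out of its nest

### The arm

A 6-joint arm with a two-finger parallel gripper is mounted at the origin on the work surface. World frame = base frame: x ahead of the robot, y to its left, z up, the work surface at z = 0. Lengths are in mm, angles in rad, forces in N, time in s.
With the tool pointing down it reaches from about 425 to 1125 mm from the base axis. Payload 14.9 kg.
Tool frame: the origin (TCP) lies midway between the tips of the shut fingers; the grasp point (between the pads) lies 19 mm behind it; z points along the fingers, y is the line along which they close (so a half turn about z gives the same grasp; the last joint's range is limited). The gripper opens to 91 mm and grips with 3 to 60 N. Pads are 32 mm wide; open, the fingers measure 118 mm over their backs; the gripper's body (76 mm by 178 mm) begins 60 mm behind the grasp point.
Start: joints at [-1.217, 0.379, 1.734, -0, 1.028, -0.033], TCP at [264.056, -648.3, 213.932] pointing down, gripper open.
Joint ranges: [-2.77, 2.77], [-0.74, 2.19], [0, 2.66], [-1.06, 4.2], [0.31, 2.87], [-3.08, 3.08]. Speed limits (rad/s): [1.89, 1.89, 2.39, 3.14, 3.14, 3.14].

### API

Orientations are given as a unit quaternion [x, y, z, w].
In Python, from plant import robot, jaws, optics, ticket gives the robot as it stands. Calls block until the motion is done:
- robot.move_pose(position, orientation): joint-space move of the TCP to a pose.
- robot.move_linear(position, v=150, rotation=None, guard=None): straight line of the TCP; rotation=None keeps the orientation; v is the mean speed in mm/s. With guard (N) it stops when the force on the tool has changed by that much, and returns True; else False.
- robot.move_j(angles): joint-space move.
- jaws.command_gripper(opening): finger opening in mm; the grip force is fixed at half the most; returns when the fingers have stopped.
- robot.dwell(seconds).
- robot.inverse_kinematics(position, orientation): joint angles nearest the present ones, or None.
- robot.get_obs(): the state.
- optics.camera(name): name is "scene" or "top" or "wrist"; returns a dict with "pixels" (480x640x3 uint8, red, green, blue), "mtx" (3x3 intrinsics, pixels), "R" (3x3) and "t" (3): a world point X has camera coordinates R X + t; the wrist camera has in their place "tool_from_camera" (4x4, takes a point from camera to tool coordinates, whose origin is the TCP and whose axes are the flange's). Camera axes: x right, y down, z forward; pixel columns grow to the right and rows downward; lengths in mm; the calibration is good to about 2 mm. A picture is of the moment at which its call begins: read the wrist's pose just before it. There is no depth.
A pose or a line that the arm cannot do raises robot.Unreachable and nothing moves.
- ticket.finish_job(): hands the job in; it is judged then, once.
The state is a dict: "clock": time; "q": joint angles; "joint_velocities": joint speeds; "joint_torque": joint torques, N m; "tool_pos": TCP position; "tcp_rot": TCP orientation; "force": force on the tool from outside, world axes, zero at the start; "ft_torque": the same for the moment, N m; "opening": finger opening in mm; "grasp_force": force on a finger pad.
Only numpy, scipy, OpenCV 4.12 (cv2) and the standard library are available. Lean on these libraries where they do the work, as an engineer would, in place of code of your own. Each camera call takes 0.05 s, during which the arm holds its last target. There are 200 camera calls.

### The job

The brass die with the single long slot is stuck in its nest in the knockout stand. Using the handle, slide the knockout rod under that die, feel for the hole in the guide plate without ramming the rod against the plate, and push the rod up through it until the die stands some 15 mm proud. Then take the die out and lay it flat in the dark steel tray, face up, leaving the other die and everything else on the table where it is.

Things in the scene. Friction and masses are not known exactly. Their poses are not given: they have to be found in the camera images.
- stand: aluminium knockout stand for pasta dies, fixed, 110 (x) x 184 (y) x 120 mm high, open at the front (-x, towards the robot). Origin under its centre on the table, z up. In its top are two oblong nests, centred at y = +45 and -45 mm; sprung clips at the short ends of each nest grip the brass die in it.
- plate (a point): centre of the stand's underside below the nests, at z = 80 mm, axes as the stand's. A 10 mm guide plate lies there with one 14.5 mm hole under each nest, at the rod's own x. The plate fits with play: the hole's middle is 3 to 9 mm to one side or the other of its nest's middle along y (no pose shows it): feel for it with the rod. Rubbing does not move the plate.
- rod: steel knockout rod, 12 mm thick, flat-ended, upright, with an arm at 22 to 34 mm height out of the stand's front to the handle. Origin on the rod's axis, on the table when the rod is down as at the start; axes as the stand's. Slides along the stand's y (62 mm either side of the middle, 1.5 N friction) and up (44 mm to a stop, 0.15 kg, 2.5 N friction); stays at the height where it is let go.
- rod_tip (a point): centre of the rod's flat upper end, 72 mm above the rod's origin: when down, 8 mm below the guide plate and 22 mm below a seated die. Beside the hole the plate stops it dead.
- handle (a point): top centre of the rod's upright handle post, 16 mm wide in y and 18 mm in x, 115 mm above the rod's origin and 115 mm in front (-x) of it; 80 mm of post stands above the arm. Lifting it under a stuck die takes about 12 to 28 N in all.
- slot_die: brass die block with one long slot (44 x 9 mm) in its top face, 56 (x) x 36 (y) x 26 mm high, about 0.4 kg. Origin under its centre; its long side is the stand's x at the start. It starts clamped in one of the two nests, its underside 94 mm and its top 120 mm above the table, level with the stand's top. Pushed up, it is held by the clips and by the rod, which stays where it is let go.
- hole_die: brass die block of the same size with six round holes (two rows of three) in its top face, in the other nest. Origin under its centre. It stays where it is.
- tray: shallow open dark steel tray, fixed, 150 (x) x 130 (y) x 20 mm high, walls and floor about 3 mm. Origin under its centre. It stands to the left or right of the stand.
- board: wooden chopping board, fixed, 150 x 130 x 16 mm, on the other side of the stand from the tray. Origin under its centre.
- pepper: bystander: small amber glass pepper jar, 44 mm across, 85 mm tall; origin under its centre
- oil: bystander: green oil bottle, 60 mm across, 190 mm tall; origin under its centre
- sauce_cup: bystander: small steel sauce bowl, 70 mm across, 45 mm tall; origin under its centre
- scraper: bystander: spatula with a wooden handle, lying flat; origin under its middle
- spice: bystander: glass spice jar with a plastic cap, 48 mm across, 90 mm tall; origin under its centre
- cutter: bystander: thin steel ring cutter, 80 mm across, 30 mm tall; origin under its centre
- mug: bystander: white mug, 76 mm across, 85 mm tall; origin under its centre
There are look-alikes about, which are no part of the job. Several things have the shape of the tray; the one meant has the colours described above. Leave any red look-alike of the slot_die alone.

How it is judged (in metres and radians):
On the way, in this order (a step that is already met when the one before it is completed fails the run):
1. the rod is up through the guide plate's hole under the slotted die (z of rod in the frame of stand above 0.016 m and y of rod in the frame of slot_die between -0.016 and 0.016 m), for 0.1 s.
2. the slotted die stands at least 12 mm proud of the nest, pushed up by the rod (z of slot_die in the frame of stand above 0.106 m and z of rod in the frame of stand above 0.033 m and x of slot_die in the frame of stand between -0.01 and 0.01 m), for 0.2 s.
At the end, for the whole second after the job is handed in: The slotted die lies flat in the tray, slot up: its underside within 8 mm of the table's height and its tilt under 0.15 rad, its centre within the tray's walls, at rest and released. The other die is still in its nest (moved less than 4 mm). The rod may be left up or down (x of slot_die in the frame of tray between -0.07 and 0.07 m and y of slot_die in the frame of tray between -0.06 and 0.06 m and z of slot_die in the frame of tray below 0.008 m and angle between slot_die's own z axis and vertical below 0.15 rad and linear speed of slot_die below 0.02 m/s and distance of hole_die from where it was at the start of the episode below 0.004 m); the robot touches nothing.
It fails at once if the rod is rammed against the guide plate: pressed on it with more than 40 N (contact force between rod and stand above 40 N).
It fails at once if the other die is shifted by more than 4 mm (distance of hole_die from where it was at the start of the episode above 0.004 m).
It fails at once if another thing on the table is shifted by more than 20 mm (distance of any of pepper, oil, sauce_cup, scraper, spice, cutter, mug from where it was at the start of the episode above 0.02 m).
It also fails if it takes over 69 s, if anything falls off the work surface, if the arm or the gripper's body presses on something with over 40 N, if the wrist force passes 120 N, or if a joint passes its speed limit or range.

## Working session

There is one attempt and no reset: what is moved stays moved. The work goes in short steps, each a Python script; the robot and the scene stay as the last script left them, time stands still between calls to the robot, and variables do not carry over. Pictures are saved under pics/ and viewed, at most 10 in all, crops included, and the job is handed in when it is done.

```bash
mkdir -p pics; ls
python3 - <<'E'
from plant import robot, jaws, optics, ticket
import cv2,numpy as np
for n in ["scene","top"]:
    c=optics.camera(n); cv2.imwrite(f"pics/{n}0.png",c["pixels"][:,:,::-1])
    print(n,np.round(c["mtx"],1).tolist(),np.round(c["R"],4).tolist(),np.round(c["t"],1).tolist())
o=robot.get_obs(); print(o["clock"],o["tool_pos"],o["tcp_rot"],o["force"],o["opening"])
E
```

```text
pics
scene [[440.1, 0.0, 321.1], [0.0, 440.1, 239.5], [0.0, 0.0, 1.0]] [[-0.3717, 0.9283, 0.0108], [0.7585, 0.3103, -0.573], [-0.5353, -0.2048, -0.8195]] [206.0, -358.2, 1585.1]
top [[462.3, 0.0, 316.9], [0.0, 462.3, 236.4], [0.0, 0.0, 1.0]] [[0.0225, -0.9997, -0.0074], [-0.9914, -0.0213, -0.1294], [0.1292, 0.0102, -0.9916]] [-22.6, 543.7, 1174.0]
0.1 [ 263.95072806 -647.96685323  213.36462874] [ 9.81355867e-01  1.92198930e-01 -6.65402344e-05 -4.77935937e-04] [-0.22771666  0.00190928 -0.78842716] 91.24058687521811
```

View pics/top0.png

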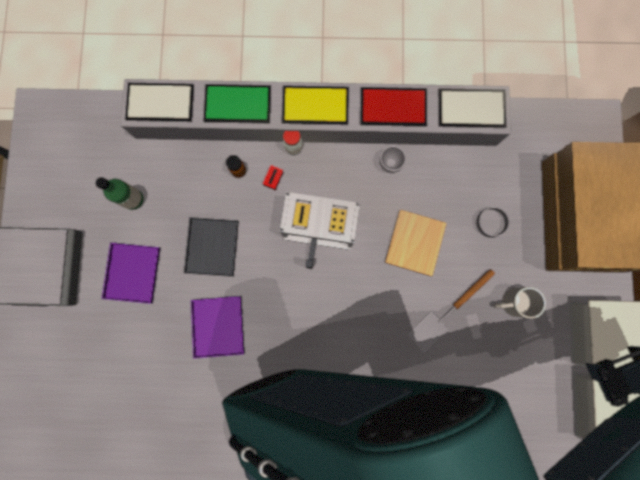

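View pics/scene0.png

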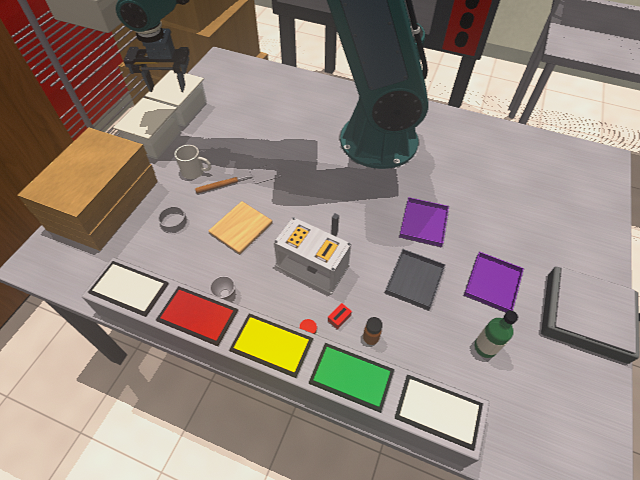

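In the top view the slotted die is at (303,215), in the stand's left nest. The six-hole die is at (339,219), the handle at (311,262) and the red look-alike at (273,177). The trays are dark at (212,247) and purple at (131,272) and (218,325), so the dark one fits the description. I'll confirm that in one crop.

Run:
```python
import cv2
i=cv2.imread("pics/top0.png")[170:290,175:375]
cv2.imwrite("pics/crop.png",cv2.resize(i,None,fx=4,fy=4,interpolation=cv2.INTER_CUBIC))
```

```text
(no output)
```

View pics/crop.png

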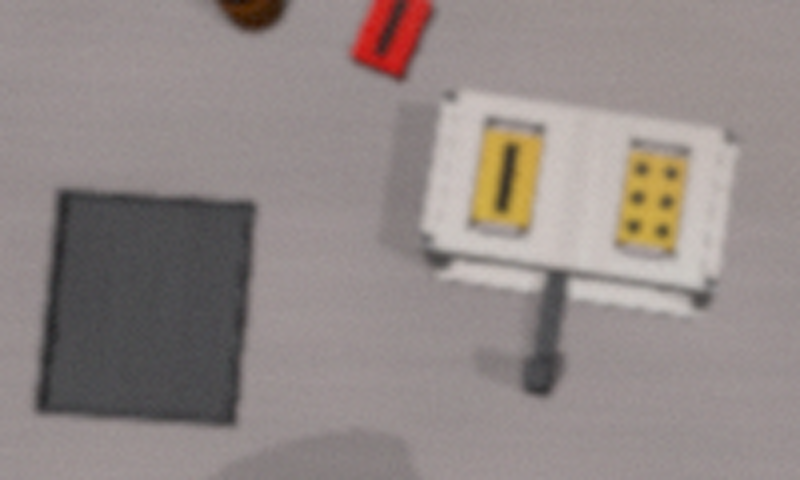

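The crop (offset 175,170; 4x) confirms the targets: slotted brass die centre (507,179), hole die (653,200), dark tray centre (147,307), handle post head about (540,372).

```bash
cat > h.py <<'E'
from plant import robot, jaws, optics, ticket
import cv2, numpy as np
from scipy.spatial.transform import Rotation as Ro
def ray(mtx,R,t,uv,z):
    d=R.T@np.linalg.solve(mtx,[uv[0],uv[1],1.]); c=-R.T@t
    return c+d*(z-c[2])/d[2]
def down(yaw):  # tool z down, tool y along world direction yaw+90deg
    return (Ro.from_euler('z',yaw)*Ro.from_euler('x',np.pi)).as_quat()
def wrist(name):
    o=robot.get_obs(); c=optics.camera("wrist"); cv2.imwrite(name,c["pixels"][:,:,::-1])
    T=np.eye(4); T[:3,:3]=Ro.from_quat(o["tcp_rot"]).as_matrix(); T[:3,3]=o["tool_pos"]
    W=np.linalg.inv(T@c["tool_from_camera"]); return c["mtx"],W[:3,:3],W[:3,3]
E
python3 - <<'E'
from h import *
c=optics.camera("top"); M,R,t=c["mtx"],c["R"],c["t"]; print("cam",-R.T@t)
p=lambda u,v,z: ray(M,R,t,(175+(u-1.5)/4,170+(v-1.5)/4),z)
for n,(u,v,z) in dict(slot=(507,179,120),hole=(653,200,120),s1=(450,93,120),s2=(735,133,120),s3=(712,292,120),s4=(428,240,120),handle=(540,372,115),t1=(62,190,20),t2=(254,203,20),t3=(235,424,20),t4=(38,410,20)).items(): print(n,p(u,v,z).round(1))
a=p(507,179,120)-p(653,200,120); print(np.linalg.norm(a[:2]),np.degrees(np.arctan2(-a[0],a[1])))
E
```

```text
cam [ 387.85414361  -23.03803784 1234.27005695]
slot [586.4  27.7 120. ]
hole [575.3 -61.8 120. ]
s1 [639.4  64.2 120. ]
s2 [ 618.  -111.4  120. ]
s3 [519.6 -98.5 120. ]
s4 [547.7  74.8 120. ]
handle [469.1   4.7 115. ]
t1 [590.6 328.9  20. ]
t2 [584.5 200.3  20. ]
t3 [437.5 206.2  20. ]
t4 [443.8 336.2  20. ]
90.15955747648051 -7.084629169027055
```

Measurements are consistent: nest spacing comes out at 90.2 mm (90 given), stand yaw -7.1°, handle 114 mm in front of the rod. Going above the handle for one close look.

Run:
```python
from h import *
yaw=np.radians(-7.1); p=[469,4.7,215]
for q in (down(yaw),down(yaw+np.pi)):
    print(robot.inverse_kinematics(p,q))
robot.move_pose(p,down(yaw))
M,R,t=wrist("pics/w1.png"); np.savez("w1.npz",M=M,R=R,t=t); print(-R.T@t, R.round(2).tolist(), robot.get_obs()["clock"],robot.get_obs()["tool_pos"])
```

```text
[-3.96771454e-02  2.64117387e-03  2.18934170e+00 -4.44089210e-16
  9.49609777e-01  1.65503756e+00]
[-0.03967715  0.00264117  2.1893417   0.          0.94960978 -1.4865551 ]
[546.86024709  -5.62782128 384.5768172 ] [[-0.12, -0.99, -0.0], [-0.95, 0.12, 0.28], [-0.28, 0.04, -0.96]] 2.6333 [469.19046447   4.26973221 215.01883362]
```

View pics/w1.png

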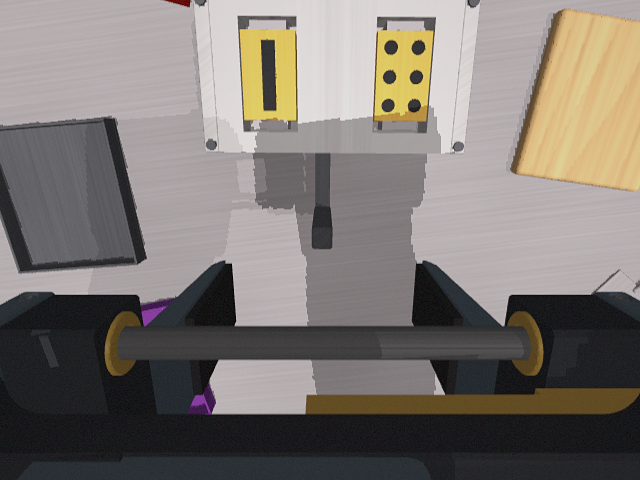

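In the wrist view the slot die is at (269,75), the hole die at (404,75) and the handle's top face at (322,238), lying between the open fingers.

Run:
```python
from h import *
w=np.load("w1.npz"); r=lambda u,v,z: ray(w["M"],w["R"],w["t"],(u,v),z)
s,h,H=r(269,75,120),r(404.5,75,120),r(322,238,115); print(s,h,H)
a=s-h; c=(s+h)/2; yaw=np.arctan2(-a[0],a[1]); print(np.linalg.norm(a[:2]),np.degrees(yaw),c)
d=(H-c)[:2]; X=np.array([np.cos(yaw),np.sin(yaw)]);Y=np.array([-X[1],X[0]]); print("handle in stand",d@X,d@Y)
```

```text
[586.77538684  26.1691941  120.        ] [575.52967947 -63.62253188 120.        ] [468.34343063   5.4793629  115.        ]
90.49320410008549 -7.138675762816545 [581.15253315 -18.72666889 120.        ]
handle in stand -114.94275260887758 9.999460469131378
```

```bash
cat >> h.py <<'E'
yaw=np.radians(-7.12); C=np.array([581.15,-18.7]); q=down(yaw)
X=np.array([np.cos(yaw),np.sin(yaw)]); Y=np.array([-X[1],X[0]])
def W(x,y,z): return [*(C+x*X+y*Y),z]
def loc():
    p=robot.get_obs()["tool_pos"]; d=p[:2]-C; return np.array([d@X,d@Y,p[2]])
def st(m=""): o=robot.get_obs(); print(m,"t%.1f"%o["clock"],loc().round(1),"F",o["force"].round(1),"op %.1f g %.1f"%(o["opening"],o["grasp_force"]))
E
python3 - <<'E'
from h import *
robot.move_pose(W(-115,10,150),q)
print(robot.move_linear(W(-115,10,72),v=100,guard=15)); st()
jaws.command_gripper(5); st("grip")
x,y,z=loc()
print(robot.move_linear(W(x,36,z),v=40,guard=25)); st("slid")
print(robot.move_linear(W(x,36,z+5.5),v=15,guard=12)); st("up5.5")
print(robot.move_linear(W(x,36,z+11),v=8,guard=9)); st("peck")
E
```

```text
False
 t3.9 [-114.5   10.    72.6] F [ 0.2  0.4 -1. ] op 91.1 g 0.0
grip t5.1 [-115.   10.   72.] F [0.1 0.4 0.4] op 15.8 g 30.0
False
slid t5.9 [-114.9   36.2   72. ] F [ 3.4  2.2 -2.6] op 15.7 g 30.0
False
up5.5 t6.4 [-115.    36.    77.7] F [1.6 0.2 0.6] op 15.7 g 30.0
True
peck t6.8 [-114.9   36.    80.3] F [ 1.2 -0.4 -2. ] op 15.9 g 30.0
```

The first peck stopped cleanly 8 mm up, on the plate. Searching along y.

Run:
```python
from h import *
x,z=-115,72
for y in [37.8,39.5,41.2,43,34.3,47.2,49,50.7,52.4,54.1,55.5]:
    robot.move_linear(W(x,loc()[1],z+6),v=25)
    robot.move_linear(W(x,y,z+6),v=30,guard=25)
    g=robot.move_linear(W(x,y,z+12),v=8,guard=9); st(f"peck {y} {g}")
    if not g: break
```

```text
peck 37.8 False t8.2 [-115.    37.8   84.1] F [ 3.  -0.5  0.4] op 15.7 g 30.0
```

In the hole at y = 37.8. Pushing up.

Run:
```python
from h import *
x,y,z=-115,37.8,72
print(robot.move_linear(W(x,y,z+20.5),v=20,guard=20)); st("20.5"); robot.dwell(.15)
print(robot.move_linear(W(x,y,z+37.5),v=15,guard=38)); st("37.5"); robot.dwell(.3); st()
c=optics.camera("scene"); i=c["pixels"][190:310,250:410,::-1]; cv2.imwrite("pics/s2.png",cv2.resize(i,None,fx=4,fy=4,interpolation=cv2.INTER_CUBIC))
```

```text
False
20.5 t8.8 [-115.    37.8   92.6] F [ 2.1 -1.1  1.3] op 15.7 g 30.0
True
37.5 t9.7 [-114.5   37.4  100.8] F [ 4.8 -1.3 -6.9] op 15.8 g 30.0
 t10.0 [-114.5   37.4  100.7] F [ 0.2 -2.6 -4.3] op 15.9 g 30.0
```

View pics/s2.png

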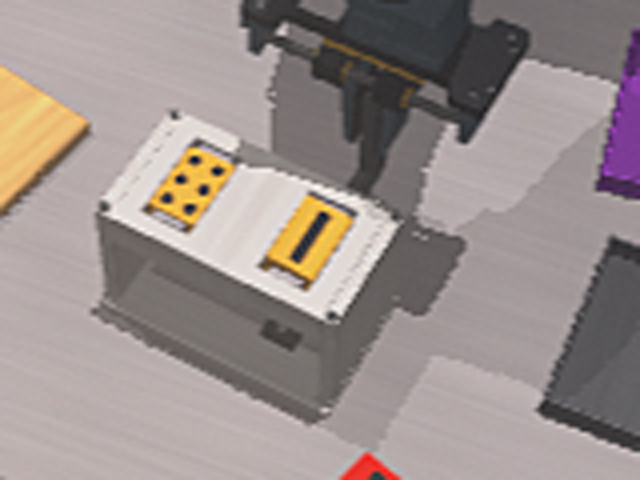

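The die has started to rise (its side shows at about (320,255) in the crop), but the guard tripped. Continuing in small monitored steps.

Run:
```python
from h import *
x,y=-115,37.6
z=loc()[2]
for k in range(3):
    z+=2
    print(robot.move_linear(W(x,y,z),v=8,guard=40)); st(f"{z-72:.1f}")
c=optics.camera("scene"); i=c["pixels"][190:310,250:410,::-1]; cv2.imwrite("pics/s3.png",cv2.resize(i,None,fx=5,fy=5,interpolation=cv2.INTER_CUBIC))
```

```text
False
30.7 t10.4 [-114.4   37.4  102.2] F [ 13.9  -5.1 -26.7] op 15.8 g 30.0
False
32.7 t10.8 [-114.3   37.4  104. ] F [ 17.2  -5.3 -31.4] op 15.8 g 30.0
False
34.7 t11.2 [-114.2   37.4  105.9] F [ 19.3  -6.6 -35.4] op 15.6 g 30.0
```

View pics/s3.png

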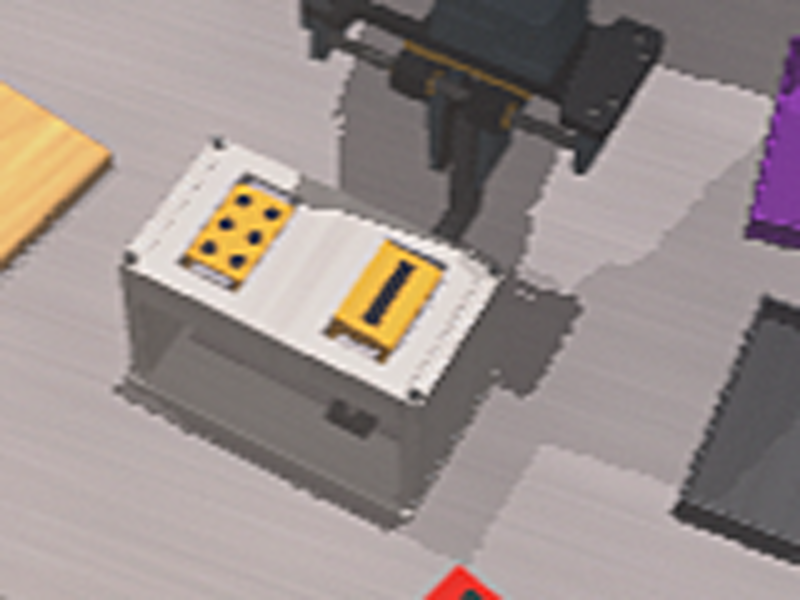

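Lifting works (die's side now clearly visible around (360,335)). There's a growing x pull, so I'll shift the commanded x to relieve it and continue.

Run:
```python
from h import *
x,y=-113.6,37.4
z=loc()[2]
robot.move_linear(W(x,y,z),v=10); st("relieved")
for zt in (z+2,z+4):
    print(robot.move_linear(W(x,y,zt),v=8,guard=40)); st(f"{zt-72:.1f}")
robot.dwell(.3); st()
M,R,t=wrist("pics/w4.png"); np.savez("w4.npz",M=M,R=R,t=t)
```

```text
relieved t11.6 [-114.2   37.3  105.4] F [  2.5  -1.2 -15.2] op 15.8 g 30.0
False
35.9 t12.0 [-113.9   37.3  107.2] F [  9.4  -2.9 -28.4] op 15.9 g 30.0
False
37.9 t12.4 [-113.8   37.3  109.1] F [  9.9  -3.  -33.1] op 15.7 g 30.0
 t12.7 [-113.7   37.3  109.1] F [ 10.   -3.2 -31.7] op 15.9 g 30.0
```

View pics/w4.png

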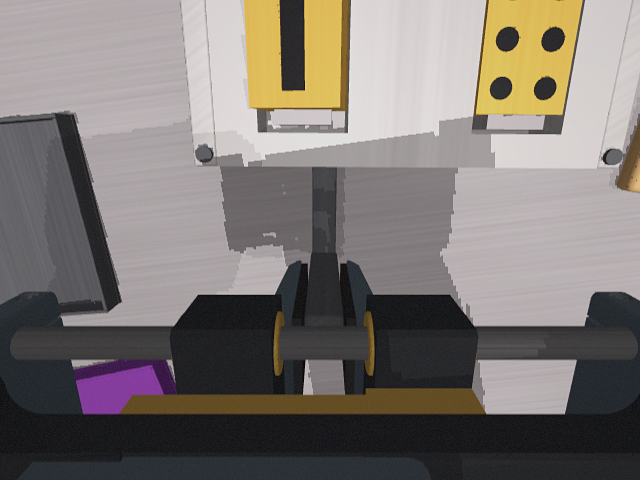

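The wrist view shows the slot die raised (edges u 248–350 at its front edge, v≈107). Computing its height from those edges.

Run:
```python
from h import *
w=np.load("w4.npz"); i=cv2.imread("pics/w4.png")
m=(i[:,:,0].astype(int)<110)&(i[:,:,2]>110)&(i[:,:,2]-i[:,:,0].astype(int)>70)
for v in (60,80,95,103):
    u=np.flatnonzero(m[v,:400]); u2=np.flatnonzero(m[v,400:])+400
    print(v,u.min(),u.max(),u2.min(),u2.max())
for v in (60,95):
  u=np.flatnonzero(m[v,:400]); a,b=u.min()-.5,u.max()+.5
  for z in (120,130,134,138,142):
    A=ray(w["M"],w["R"],w["t"],(a,v),z);B=ray(w["M"],w["R"],w["t"],(b,v),z)
    print(v,z,"y",(A[:2]-C)@Y,(B[:2]-C)@Y,"x",(A[:2]-C)@X)
```

```text
60 247 346 482 571
80 248 346 479 567
95 249 346 478 565
103 249 346 477 563
60 120 y 67.63812400783266 27.924184673882092 x -8.571496896361374
60 130 y 65.71103616835707 28.49645721350635 x -10.300777731731895
60 134 y 64.94020103256685 28.72536622935605 x -10.992490065880173
60 138 y 64.16936589677663 28.954275245205768 x -11.684202400028335
60 142 y 63.39853076098638 29.18318426105547 x -12.375914734176611
95 120 y 67.59278853705881 27.70916635192081 x -21.5814660587795
95 130 y 65.66855384389207 28.294970872600178 x -22.49197640693073
95 134 y 64.89885996662538 28.529292680871926 x -22.85618054619122
95 138 y 64.12916608935868 28.76361448914368 x -23.220384685451705
95 142 y 63.35947221209199 28.997936297415425 x -23.5845888247122
```

Width matches 36 mm at z≈134, i.e. about 14 mm proud. Adding 2 mm for margin, then releasing and looking at the die from above.

Run:
```python
from h import *
z=loc()[2]
robot.move_linear(W(-113.2,37.3,z+2.8),v=8,guard=40); st(); robot.dwell(.4); st()
x,y,z=loc()
robot.move_linear(W(x,y,z-.8),v=10)  # unload before opening
jaws.command_gripper(60); st("open")
x,y,z=loc()
robot.move_linear(W(-116,y,230),v=120); 
robot.move_linear(W(-60,45,240),v=120); st()
M,R,t=wrist("pics/w5.png"); np.savez("w5.npz",M=M,R=R,t=t)
```

```text
t13.2 [-113.5   37.2  111. ] F [ 11.7  -4.  -36. ] op 16.3 g 30.0
 t13.6 [-113.6   37.2  111. ] F [ 11.8  -3.3 -36.3] op 15.9 g 30.0
open t14.7 [-113.6   37.2  110.1] F [ 1.  -0.1 -0.5] op 60.0 g 0.0
 t16.5 [-60.6  44.9 239.4] F [ 0.   0.2 -0.7] op 60.1 g 0.0
```

View pics/w5.png

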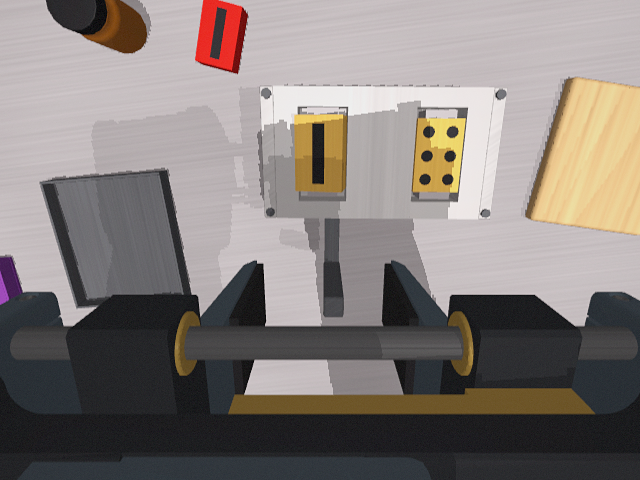

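Slot die's slot is centred at (318,153); hole die at (438,156) serves as a calibration check.

Run:
```python
from h import *
w=np.load("w5.npz")
def L(u,v,z):
    d=ray(w["M"],w["R"],w["t"],(u,v),z)[:2]-C; return np.round([d@X,d@Y],1)
print("slot",L(318.2,153.5,135),L(318.2,153.5,120),"hole",L(438.7,155.5,120))
for p in ((294.5,114),(346.5,114),(343,192),(296.5,192)): print(L(*p,135))
for p in ((42,182),(166,170),(189,290),(77,306)):
    print("tray",ray(w["M"],w["R"],w["t"],p,20).round(1))
```

```text
slot [ 1.7 48.7] [ 0.9 48.9] hole [ -0.7 -44.3]
[29.2 65.4]
[29.1 28.4]
[-26.6  30.1]
[-26.6  65.2]
tray [589.9 326.7  20. ]
tray [585.8 193.   20. ]
tray [448.3 200.   20. ]
tray [444.7 334.9  20. ]
```

The die leans slightly to +y because the push was off-centre, as expected; closing the pads should square it. Grasping.

Run:
```python
from h import *
jaws.command_gripper(75)
robot.move_linear(W(0,47,175),v=150)
print(robot.move_linear(W(0,47,122),v=60,guard=12)); st("down")
jaws.command_gripper(20); st("grip"); 
x,y,z=loc()
print(robot.move_linear(W(x,y,z+12),v=15,guard=50)); st("lift12")
print(robot.move_linear(W(x,y,z+90),v=60,guard=50)); st("lift90")
c=optics.camera("scene"); i=c["pixels"][170:310,240:450,::-1]; cv2.imwrite("pics/s6.png",cv2.resize(i,None,fx=3.8,fy=3.8,interpolation=cv2.INTER_CUBIC))
```

```text
False
down t18.7 [  0.3  47.  122.3] F [ 0.8 -0.3  0.5] op 75.3 g 0.0
grip t19.4 [1.000e-01 4.770e+01 1.221e+02] F [0.3 6.6 2.1] op 36.4 g 29.3
False
lift12 t20.4 [1.000e-01 4.740e+01 1.342e+02] F [ -0.3  -1.2 -12.9] op 36.6 g 29.1
False
lift90 t21.8 [-2.000e-01  4.760e+01  2.117e+02] F [-0.4 -0.7 -4. ] op 36.6 g 29.3
```

View pics/s6.png

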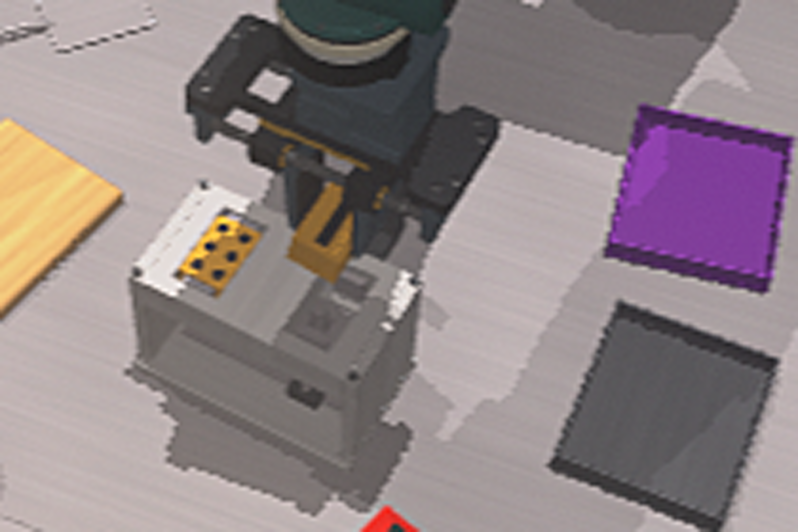

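Die held squarely, nest empty. Placing it in the dark tray, centre about (515,266).

Run:
```python
from h import *
robot.move_linear([515,266,212],v=150); st()
robot.move_linear([515,266,40],v=120)
print(robot.move_linear([515,266,8],v=20,guard=6)); st("touch")
jaws.command_gripper(62); st("open"); robot.dwell(.3)
robot.move_linear([515,266,250],v=120)
robot.move_linear([430,180,300],v=150); st()
c=optics.camera("scene"); i=c["pixels"][190:330,250:460,::-1]; cv2.imwrite("pics/s7.png",cv2.resize(i,None,fx=3.8,fy=3.8,interpolation=cv2.INTER_CUBIC))
```

```text
t23.7 [-100.7  273.8  211.9] F [ 0.5 -0.1 -3.8] op 36.7 g 29.3
True
touch t26.2 [-101.  274.   21.] F [ 0.5 -1.9  4.6] op 36.5 g 29.5
open t26.8 [-101.7  273.8   20.6] F [0.1 0.1 0.7] op 62.2 g 0.0
 t30.2 [-174.4  178.7  299.8] F [ 0.2  0.5 -0. ] op 61.8 g 0.0
```

View pics/s7.png

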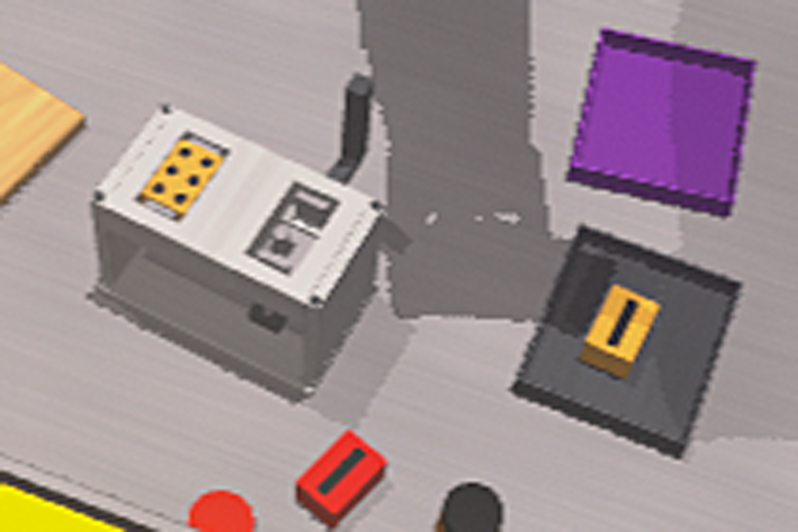

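The slotted die lies flat, slot up, in the dark tray (about (620,330) in the crop). The hole die is still in its nest and the arm is clear.

```bash
python3 -c "
from plant import robot,ticket
robot.dwell(.3); print(ticket.finish_job())"
```

```text
the job is handed in; nothing more can be done
None
```

I handed the job in at about 30 s of the 69 s; no verdict came back, but the last picture shows the slotted die flat, slot up, in the dark steel tray, with the other die still in its nest.

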